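# Present the long sample tube to the code reader

## Task

Take the longest of the four sample tubes by its cap, so that the label stays uncovered, draw it straight up until it is clear of the rack, then turn it to lie level and hold it still in the air about 8 cm above the glass of the flat-bed code reader, with the middle of its label over the middle of the glass so that the code can be read. Do not let anything touch the reader, leave the other tubes standing in the rack and everything else where it is. Finish while still holding the tube there: do not put it down or let go.

Things in the scene. Friction and masses are not known exactly. Their poses are not given: they have to be found in the camera images.
- rack: White tube rack, fixed to the bench, 64 (x) by 210 (y) by 54 mm high, two rows of seven 19 mm holes through its upper plate (z 46 to 54). Holes at y = -84, -56, .. 84 mm and x = -14 and +14 mm. Origin at the centre of its underside, z up. Tubes stand upright on its base board, 10 mm above the bench, about 1 mm loose in their holes.
- rack_top (a point): Centre of the rack's top face, 54 mm above the bench; axes as the rack.
- long_tube_cap (a point): Middle of the cap of the LONG tube (the one to take). The long tube, the longest of the four in the rack, is 133 mm over all: clear 16 mm body, dark red cap 20 mm thick and 22 mm high at the upper end; about 18 g, a firm grip does it no harm. This point lies on its axis 122 mm above its foot (11 mm below its top), at the start 132 mm above the bench. z runs along the tube from foot to cap.
- long_tube_label (a point): Middle of the long tube's white paper label (60 mm long, wrapped right round, black code bars), on the axis 62 mm above the foot and 60 mm below long_tube_cap. z runs along the tube from foot to cap.
- long_tube_foot (a point): The long tube's rounded foot, on its axis. z runs along the tube from foot to cap.
- reader: Flat-bed code reader, fixed to the bench: light grey box 110 (x) by 140 (y) by 50 mm high with a dark glass on top. Origin at the centre of its underside, z up.
- reader_glass (a point): Centre of the reader's dark, upward-facing glass, 72 (x) by 92 (y) mm, 51 mm above the bench; z up. It reads a label from any compass direction.
- medium_tube: A MEDIUM tube, 108 mm over all, otherwise like the long one (16 mm body, same dark red cap 20 mm thick, 22 mm high). Stands in the rack with its top 118 mm above the bench; leave it there. The axes of the four tubes are at least 62 mm apart. Origin at its foot, z to the cap.
- short_tube_a: A SHORT tube, 83 mm over all, otherwise like the long one (16 mm body, same dark red cap 20 mm thick, 22 mm high). Stands in the rack with its top 93 mm above the bench; leave it there. The axes of the four tubes are at least 62 mm apart. Origin at its foot, z to the cap.
- short_tube_b: A SHORT tube, 83 mm over all, otherwise like the long one (16 mm body, same dark red cap 20 mm thick, 22 mm high). Stands in the rack with its top 93 mm above the bench; leave it there. The axes of the four tubes are at least 62 mm apart. Origin at its foot, z to the cap.
- jar_a: Bystander: specimen jar with white lid, 55 mm wide, 59 mm high. Origin under its centre.
- jar_b: Bystander: specimen jar with white lid, 55 mm wide, 59 mm high. Origin under its centre.
- marker: Bystander: marker pen lying flat, 128 mm long (x), 13 mm thick. Origin under its centre.
- beaker: Bystander: open glass beaker, 68 mm wide, 85 mm high. Origin under its centre.
- slide_box: Bystander: grey box of slides, 83 by 32 by 30 mm. Origin under its centre.
- wash_bottle: Bystander: white bottle, 64 mm wide, 150 mm high. Origin under its centre.

How it is judged:
On the way:
1. the long tube, held in the gripper, is drawn up with its foot clear above the rack, still upright (within 30 degrees) (contact force between the fingers and long_tube above 0.5 N and z of long_tube_foot in the frame of rack_top above 0.004 m and angle between long_tube_label's own z axis and vertical below 0.52 rad), for 0.1 s.
At the end, for the whole second after the job is handed in: The long tube is still held at its cap (100 mm or more from its foot), at rest, touching neither reader nor rack, level within 15 degrees; its label's middle is within 30 mm sideways of the glass's middle and 50 to 120 mm above it. The other tubes stand in their holes (moved under 20 mm) (contact force between the fingers and long_tube above 0.5 N and z of the grasp point in the frame of long_tube above 0.1 m and angle between long_tube_label's own z axis and vertical between 1.309 and 1.833 rad and horizontal distance between long_tube_label and reader_glass below 0.03 m and z of long_tube_label in the frame of reader_glass between 0.05 and 0.12 m and linear speed of long_tube below 0.03 m/s and contact force between long_tube and reader below 0.1 N and contact force between long_tube and rack below 0.1 N and distance of each of medium_tube, short_tube_a, short_tube_b from where it was at the start of the episode below 0.02 m and angle between each of medium_tube, short_tube_a, short_tube_b's own z axis and vertical below 0.2 rad); the arm keeps its last pose, push and grip.
It fails at once if the tube, the fingers or the arm touches the reader (over 1 N) (contact force between any of long_tube, the fingers, the arm and reader above 1 N).
It fails at once if another tube is lifted or moved by more than 20 mm (distance of any of medium_tube, short_tube_a, short_tube_b from where it was at the start of the episode above 0.02 m).
It fails at once if a bystander is moved by more than 30 mm (distance of any of jar_a, jar_b, marker, beaker, slide_box, wash_bottle from where it was at the start of the episode above 0.03 m).
It also fails if it takes over 38 s, if anything falls off the work surface, if the arm or the gripper's body presses on something with over 40 N, if the wrist force passes 120 N, or if a joint passes its speed limit or range.

## Robot

A 6-joint arm with a two-finger parallel gripper is mounted at the origin on the work surface. World frame = base frame: x ahead of the robot, y to its left, z up, the work surface at z = 0. Lengths are in m, angles in rad, forces in N, time in s.
With the tool pointing down it reaches from about 0.225 to 0.875 m from the base axis. Payload 3.4 kg.
Tool frame: the origin (TCP) lies at the very end of the fingers, on their centre line; the grasp point (between the pads) lies 19 mm behind it; x points along the fingers, y is the direction in which the jaws open and shut, and the axes are right-handed (so a half turn about x gives the same grasp; the last joint's range is limited). The gripper opens to 85 mm and grips with 20 to 120 N. Pads are 22 mm wide; open, the fingers measure 114 mm over their backs; the gripper's body (76 mm by 85 mm) begins 54 mm behind the grasp point. The pads swing forward as they close: fully open they stand 13 mm farther back than shut.
Start: joints at [1.117, 0.276, 1.505, -0, 1.361, -0.121], TCP at [0.188, 0.543, 0.231] pointing down, gripper open.
Joint ranges: [-2.89, 2.89], [-0.75, 2.08], [0.22, 2.7], [-1.18, 4.32], [0.11, 2.71], [-2.7, 2.7]. Speed limits (rad/s): [2.57, 2.57, 3.14, 3.14, 3.14, 3.14].

## Interface

Orientations are given as a unit quaternion [w, x, y, z].
In Python, from rig import manip gives the robot as it stands. The module is installed in compiled form; this text tells all that it offers.
- The arm moves only by the tool play_rows, never from a script. Its argument "plan" is a list that holds one entry, the list of rows, each a list of 5 numbers: the closure, from 0 (fully open) to 1 (shut), then the shift along the tool's x, y, z in m, then the turn about the tool's x in degrees. A call has 1 to 12 rows; each row is the pose to reach, as a shift and turn from the pose measured when the call began, along the tool's axes at that moment; what a row does not reach only later rows make up. A row lasts 1/10 s, in which the tool goes at most 50 mm and 8.59 degrees, less where a joint would pass 70% of its speed; a pose out of reach is approached as far as the arm can. A call with a gripper value outside its range is refused whole. The fingers move at their own pace and stop on an object; "grip_force" is the grip in N (left out, the last holds). Time passes only in rows, so rows that repeat a pose let the fingers close. It gives the time, the measured TCP pose, the force and the opening at its end, in the units of the state.
- manip.get_state(): the state, without advancing time (a new reading comes with each control period).
- manip.get_image(name): name is "scene" or "top" or "wrist"; returns (picture, depth): 480x640x3 uint8, red, green, blue; 480x640 float32, m along the optical axis (not along the pixel's ray), 0 where there is no reading.
- manip.camera_params(name): a dict with "intrinsics" (3x3 intrinsics, pixels), "dist_coeffs" ([k1, k2, p1, p2, k3] as OpenCV has them; the pictures are not rectified), "R" (3x3) and "t" (3): a world point X has camera coordinates R X + t; the wrist camera has in their place "mount" (4x4, takes a point from camera to tool coordinates, whose origin is the TCP and whose axes are the tool frame's). Camera axes: x right, y down, z forward; pixel columns grow to the right and rows downward; lengths in m; the calibration is good to about 2 mm. A picture is of the moment at which its call begins: read the wrist's pose just before it. camera_params takes no time and is no camera call.
- manip.sign_off(): hands the job in, once; it reports no verdict.
The state is a dict: "clock": time; "qpos": joint angles; "qd": joint speeds; "effort": joint torques, N m; "position": TCP position; "ee_rot": TCP orientation; "contact_force": force on the tool from outside, world axes, zero at the start; "moment": the same for the moment, N m; "width": finger opening in m.
Only numpy, scipy, OpenCV 4.12 (cv2) and the standard library are available. Lean on these libraries where they do the work, as an engineer would, in place of code of your own. Each camera call takes 0.05 s, during which the arm holds its last target.

## Working session

There is one attempt and no reset: what is moved stays moved. The work goes in short steps, Python scripts to look and compute and a tool call to move; the robot and the scene stay as the last step left them, time stands still between calls to the robot, and variables do not carry over. Pictures are saved under pics/ and viewed, and the job is handed in when it is done.

Besides the shell and the picture viewer there is one more tool, called after ">>>" in YAML: its name, and indented under it one key for each argument. play_rows: Moves the arm, as the interface text tells. Its arguments: {"type":"object","properties":{"plan":{"type":"array","items":{"type":"array","items":{"type":"array","items":{"type":"number"}}}},"grip_force":{"type":"number"}},"required":["plan"]}

```bash
mkdir -p pics; ls; cat > h.py <<'E'
import numpy as np, cv2
from rig import manip
from scipy.spatial.transform import Rotation as Rn
def Rq(q): return Rn.from_quat([q[1],q[2],q[3],q[0]]).as_matrix()
def snap(name,fn):
    s=manip.get_state(); im,d=manip.get_image(name); p=manip.camera_params(name)
    cv2.imwrite('pics/'+fn+'.png',im[:,:,::-1]); np.savez(fn+'.npz',im=im,d=d,pos=s['position'],q=s['ee_rot'])
    return s,im,d,p
def cam(name,s=None):
    p=manip.camera_params(name); K=np.array(p['intrinsics']);D=np.array(p['dist_coeffs'])
    if 'mount' in p:
        M=np.array(p['mount']);R=Rq(s['ee_rot']);A=R@M[:3,:3];c=R@M[:3,3]+np.array(s['position'])
    else:
        A=np.array(p['R']).T;c=-A@np.array(p['t'])
    return K,D,A,c
def cloud(name,d,s=None):
    K,D,A,c=cam(name,s); h,w=d.shape
    u,v=np.meshgrid(np.arange(w),np.arange(h))
    n=cv2.undistortPoints(np.stack([u,v],-1).reshape(-1,1,2).astype(np.float64),K,D).reshape(h,w,2)
    P=np.dstack([n,np.ones((h,w))])*d[...,None]
    return P@A.T+c
def onplane(name,uv,z,s=None):
    K,D,A,c=cam(name,s)
    n=cv2.undistortPoints(np.array(uv,float).reshape(-1,1,2),K,D).reshape(-1,2)
    r=np.c_[n,np.ones(len(n))]@A.T
    return c+r*((z-c[2])/r[:,2:])
E
python3 - <<'E'
from h import *
for n in ['scene','top','wrist']:
    s,im,d,p=snap(n,n+'0'); print(n,p)
print(s); print(Rq(s['ee_rot']))
E
```

```text
pics
scene {'intrinsics': array([[609.5575271 ,   0.        , 311.14188004],
       [  0.        , 609.5575271 , 235.60205034],
       [  0.        ,   0.        ,   1.        ]]), 'dist_coeffs': array([-0.04214966,  0.        ,  0.        ,  0.        ,  0.        ]), 'R': array([[-0.82181493,  0.56970682, -0.00737249],
       [ 0.48337672,  0.69031521, -0.53834177],
       [-0.30160763, -0.44598099, -0.84269436]]), 't': array([ 0.49290777, -0.2009052 ,  2.06203321])}
top {'intrinsics': array([[512.331659  ,   0.        , 328.26192348],
       [  0.        , 512.331659  , 243.19028883],
       [  0.        ,   0.        ,   1.        ]]), 'dist_coeffs': array([0.01654556, 0.        , 0.        , 0.        , 0.        ]), 'R': array([[-3.72144157e-05, -9.99999982e-01,  1.83667823e-04],
       [-9.92363778e-01,  1.42756249e-05, -1.23345576e-01],
       [ 1.23345571e-01, -1.86855528e-04, -9.92363761e-01]]), 't': array([-0.01394047,  0.58157738,  1.23324927])}
wrist {'intrinsics': array([[397.56765553,   0.        , 319.05414259],
       [  0.        , 397.56765553, 239.9397072 ],
     
[... 610 characters left out ...]
009250e-01]), 'qd': array([-1.55099817e-03, -1.32393924e-03, -2.51612279e-03,  4.28867373e-04,
        7.50831702e-06,  1.28313914e-04]), 'effort': array([ 2.35276420e-03, -4.17705774e+01, -2.46403348e+01, -3.41551149e-04,
        5.82462730e-03,  2.97707425e-05]), 'position': array([0.18765807, 0.54302645, 0.2305059 ]), 'ee_rot': array([ 0.69717681,  0.11654447,  0.69750301, -0.11769212]), 'contact_force': array([-1.25376688, -0.18843065,  0.62987884]), 'moment': array([-0.0451486 ,  0.02061654, -0.00719216]), 'width': 0.08527162783684145}
[[-7.23767215e-04  3.26684661e-01  9.45133117e-01]
 [-1.52419949e-03  9.45131906e-01 -3.26685410e-01]
 [-9.99998576e-01 -1.67701561e-03 -1.86122893e-04]]
```

View pics/scene0.png

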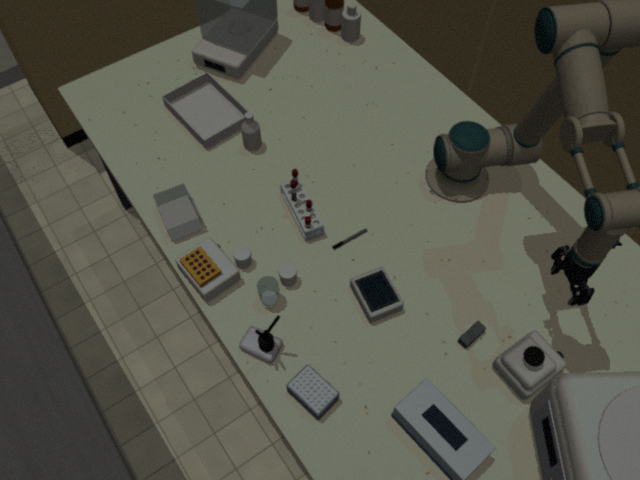

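View pics/top0.png

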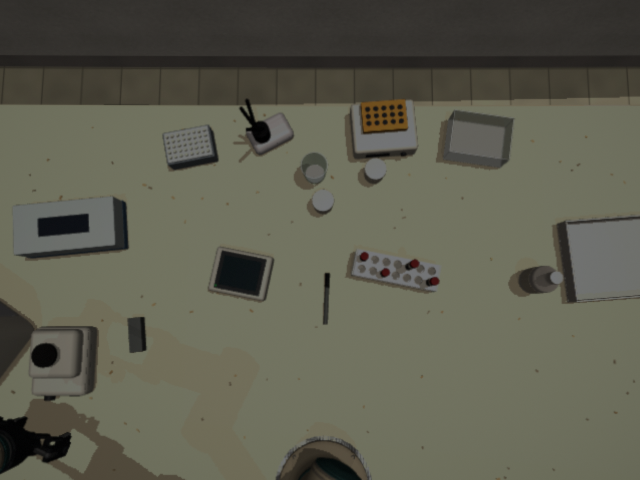

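View pics/wrist0.png

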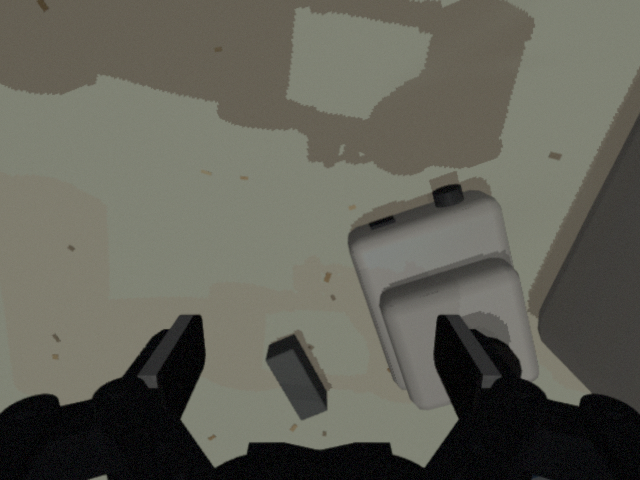

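```bash
python3 - <<'E'
from h import *
for n in ['top','scene']:
    z=np.load(n+'0.npz'); im,d=z['im'],z['d']; P=cloud(n,d)
    hsv=cv2.cvtColor(im,cv2.COLOR_RGB2HSV)
    m=(((hsv[...,0]<8)|(hsv[...,0]>170))&(hsv[...,1]>130)&(hsv[...,2]>50)).astype(np.uint8)
    k,l,st,c=cv2.connectedComponentsWithStats(m)
    for i in range(1,k):
        if st[i,4]>15:
            q=P[l==i]; q=q[q[:,2]>0.05]
            if len(q)<5: continue
            top=q[q[:,2]>np.percentile(q[:,2],90)-0.006]
            print(n,c[i],st[i,4],'zmax',np.percentile(q[:,2],[50,90,98]).round(3),top.mean(0).round(4))
z=np.load('top0.npz');im,d=z['im'],z['d'];P=cloud('top',d)
def rect(name,box,zlo,zhi):
    a,b,c_,e=box
    Q=P[b:e,a:c_].reshape(-1,3); Q=Q[(Q[:,2]>zlo)&(Q[:,2]<zhi)]
    r=cv2.minAreaRect((Q[:,:2]*1000).astype(np.float32)); print(name,len(Q),r,np.median(Q[:,2]),Q.mean(0))
rect('reader',(195,235,285,310),.035,.065)
rect('rack',(340,240,450,300),.044,.062)
for nm,u in dict(bench=(300,330),jara=(323,200),jarb=(375,170),beaker=(314,172),glass=(240,272)).items(): print(nm,P[u[1],u[0]].round(3))
E
python3 - <<'E'
import cv2
a=cv2.imread('pics/top0.png')[140:320,190:460]; cv2.imwrite('pics/topc.png',cv2.resize(a,None,fx=2.9,fy=2.9,interpolation=2))
E
```

```text
top [364.24324324 255.75675676] 37 zmax [0.093 0.097 0.099] [ 0.5447 -0.0989  0.0944]
top [414.33333333 263.        ] 42 zmax [0.144 0.147 0.148] [ 0.5231 -0.2078  0.1444]
top [385.21052632 271.84210526] 38 zmax [0.093 0.097 0.097] [ 0.507  -0.1475  0.094 ]
top [434.65853659 280.85365854] 41 zmax [0.119 0.123 0.123] [ 0.4842 -0.2574  0.1201]
scene [307.11764706 218.41176471] 17 zmax [0.093 0.097 0.098] [ 0.5482 -0.094   0.0946]
reader 2566 ((506.83331298828125, 200.5390625), (140.77932739257812, 109.87745666503906), 78.75202178955078) 0.04987929880009634 [0.50580006 0.19921315 0.04966744]
rack 1554 ((514.236572265625, -179.0843505859375), (210.5647430419922, 64.95732116699219), 78.91021728515625) 0.0543585058394106 [ 0.51364164 -0.17610248  0.05429302]
bench [ 0.368  0.057 -0.002]
jara [ 0.686 -0.001  0.057]
jarb [ 0.76  -0.129  0.065]
beaker [0.77  0.023 0.006]
glass [0.509 0.201 0.049]
```

View pics/topc.png

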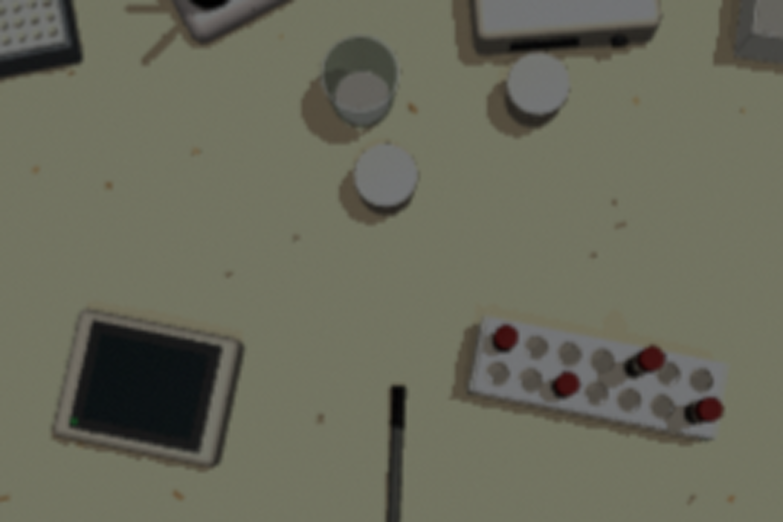

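>>> play_rows:
  plan:
    - [[0, -0.15, -0.05, 0.06, 0], [0, -0.15, -0.37, 0.46, 0], [0, -0.15, -0.37, 0.46, 0], [0, -0.15, -0.37, 0.46, 0], [0, -0.15, -0.37, 0.46, 0], [0, -0.15, -0.37, 0.46, 0], [0, -0.15, -0.37, 0.46, 0], [0, -0.15, -0.37, 0.46, 0], [0, -0.15, -0.37, 0.46, 0], [0, -0.15, -0.37, 0.46, 0], [0, -0.15, -0.37, 0.46, 0], [0, -0.15, -0.37, 0.46, 0]]

```text
clock: 1.35
position: [0.488, 0.0639, 0.3764]
ee_rot: [0.697, 0.117, 0.697, -0.118]
contact_force: [0.8, 1.1, -0.0]
width: 0.0852
```

```bash
cat > st.py <<'E'
from h import *
np.set_printoptions(precision=3,suppress=True)
s=manip.get_state(); print(s['clock'],'q',s['qpos'],'p',s['position'],'w',s['width'],'F',s['contact_force']); R=Rq(s['ee_rot']); print(R)
E
python3 st.py
```

```text
1.35 q [-0.011  0.1    1.381 -0.001  1.661 -1.248] p [0.488 0.064 0.376] w 0.08517565420597206 F [ 0.765  1.116 -0.017]
[[-0.001  0.327  0.945]
 [-0.001  0.945 -0.327]
 [-1.    -0.001 -0.   ]]
```

>>> play_rows:
  plan:
    - [[0, 0, 0.2, 0.58, 0], [0, 0, 0.2, 0.58, 0], [0, 0, 0.2, 0.58, 0], [0, 0, 0.2, 0.58, 0], [0, 0, 0.2, 0.58, 0], [0, 0, 0.2, 0.58, 0], [0, 0, 0.2, 0.58, 0], [0, 0, 0.2, 0.58, 0], [0, 0, 0.2, 0.58, 0], [0, 0, 0.2, 0.58, 0], [0, 0, 0.2, 0.58, 0], [0, 0, 0.2, 0.58, 0]]

```text
clock: 2.55
position: [0.9078, 0.0561, 0.305]
ee_rot: [0.712, 0.12, 0.683, -0.114]
contact_force: [-0.5, 0.2, 0.2]
width: 0.0852
```

```bash
python3 st.py
```

```text
2.55 q [-0.016  0.887  0.22   0.002  1.993 -1.252] p [0.908 0.056 0.305] w 0.08520462883598941 F [-0.527  0.249  0.166]
[[ 0.042  0.327  0.944]
 [ 0.002  0.945 -0.327]
 [-0.999  0.015  0.039]]
```

>>> play_rows:
  plan:
    - [[0, -0.3, 0.3, 0.9, 0], [0, -0.3, 0.3, 0.9, 0], [0, -0.3, 0.3, 0.9, 0]]

```text
clock: 2.85
position: [0.9335, 0.0484, 0.2913]
ee_rot: [0.727, 0.123, 0.666, -0.111]
contact_force: [0.2, 0.6, 0.2]
width: 0.0853
```

```bash
python3 st.py
```

```text
2.85 q [-0.025  0.903  0.22   0.006  1.931 -1.26 ] p [0.934 0.048 0.291] w 0.08530492390532134 F [0.245 0.576 0.157]
[[ 0.087  0.326  0.941]
 [ 0.004  0.945 -0.327]
 [-0.996  0.032  0.081]]
```

>>> play_rows:
  plan:
    - [[0, -0.3, 0.3, 0.9, 0]]

```text
clock: 2.95
position: [0.9473, 0.0462, 0.2896]
ee_rot: [0.738, 0.126, 0.654, -0.108]
contact_force: [0.4, 0.6, -0.7]
width: 0.0857
```

>>> play_rows:
  plan:
    - [[0, 0, 0.3, 0.9, 0]]

```text
clock: 3.05
position: [0.9662, 0.0442, 0.2819]
ee_rot: [0.75, 0.128, 0.641, -0.105]
contact_force: [-0.4, -0.8, -0.2]
width: 0.0854
```

```bash
python3 st.py
```

```text
3.05 q [-0.03   0.917  0.22   0.012  1.847 -1.264] p [0.966 0.044 0.282] w 0.08541404127536224 F [-0.406 -0.784 -0.185]
[[ 0.157  0.322  0.934]
 [ 0.007  0.945 -0.327]
 [-0.988  0.058  0.146]]
```

>>> play_rows:
  plan:
    - [[0, -0.35, 0.3, 0.9, 0]]

```text
clock: 3.15
position: [0.978, 0.042, 0.2819]
ee_rot: [0.759, 0.131, 0.629, -0.103]
contact_force: [0.3, 0.3, -1.4]
width: 0.0855
```

>>> play_rows:
  plan:
    - [[0, -0.35, 0.3, 0.9, 0]]

```text
clock: 3.25
position: [0.9876, 0.04, 0.2915]
ee_rot: [0.77, 0.133, 0.615, -0.1]
contact_force: [-0.4, -0.6, 0.3]
width: 0.0852
```

>>> play_rows:
  plan:
    - [[0, -0.3, 0.3, 0.9, 0]]

```text
clock: 3.35
position: [0.9983, 0.038, 0.3003]
ee_rot: [0.782, 0.135, 0.6, -0.097]
contact_force: [-0.5, -0.4, 0.7]
width: 0.0853
```

>>> play_rows:
  plan:
    - [[0, -0.2, 0.3, 0.9, 0]]

```text
clock: 3.45
position: [1.0111, 0.0362, 0.3058]
ee_rot: [0.794, 0.138, 0.585, -0.094]
contact_force: [-0.3, -0.3, 0.3]
width: 0.0854
```

```bash
python3 st.py
```

```text
3.45 q [-0.042  0.904  0.22   0.025  1.716 -1.272] p [1.011 0.036 0.306] w 0.08542652826372936 F [-0.339 -0.297  0.279]
[[ 0.297  0.31   0.903]
 [ 0.012  0.944 -0.329]
 [-0.955  0.109  0.277]]
```

>>> play_rows:
  plan:
    - [[0, -0.2, 0.3, 0.9, 0]]

```text
clock: 3.55
position: [1.0236, 0.0343, 0.3117]
ee_rot: [0.804, 0.14, 0.57, -0.091]
contact_force: [-0.4, -0.4, -0.2]
width: 0.0857
```

>>> play_rows:
  plan:
    - [[0, -0.15, 0.3, 0.9, 0]]

```text
clock: 3.65
position: [1.0362, 0.0327, 0.3179]
ee_rot: [0.815, 0.142, 0.554, -0.088]
contact_force: [0.8, 0.7, -0.1]
width: 0.0852
```

>>> play_rows:
  plan:
    - [[0, -0.1, 0.3, 0.9, 0]]

```text
clock: 3.75
position: [1.0493, 0.031, 0.3235]
ee_rot: [0.826, 0.144, 0.538, -0.085]
contact_force: [-0.6, 0.8, 0.2]
width: 0.0855
```

>>> play_rows:
  plan:
    - [[0, -0.1, 0.3, 0.9, 0]]

```text
clock: 3.85
position: [1.0615, 0.0294, 0.3302]
ee_rot: [0.836, 0.146, 0.522, -0.082]
contact_force: [0.9, 0.7, -0.7]
width: 0.0855
```

>>> play_rows:
  plan:
    - [[0, 0, 0.3, 0.9, 0]]

```text
clock: 3.95
position: [1.0751, 0.0279, 0.3353]
ee_rot: [0.846, 0.148, 0.506, -0.079]
contact_force: [0.7, 0.5, -0.2]
width: 0.0853
```

>>> play_rows:
  plan:
    - [[0, 0, 0.3, 0.9, 0]]

```text
clock: 4.05
position: [1.0882, 0.0263, 0.3407]
ee_rot: [0.856, 0.15, 0.49, -0.076]
contact_force: [0.7, 0.4, 0.4]
width: 0.0851
```

```bash
python3 st.py
```

```text
4.05 q [-0.055  0.903  0.221  0.045  1.486 -1.284] p [1.088 0.026 0.341] w 0.08513869557705427 F [0.728 0.353 0.45 ]
[[ 0.509  0.277  0.815]
 [ 0.017  0.943 -0.331]
 [-0.861  0.182  0.475]]
```

>>> play_rows:
  plan:
    - [[0, 0, 0.3, 0.9, 0]]

```text
clock: 4.15
position: [1.1, 0.0249, 0.3481]
ee_rot: [0.865, 0.152, 0.473, -0.073]
contact_force: [0.1, -0.1, -0.8]
width: 0.0854
```

>>> play_rows:
  plan:
    - [[0, 0.05, 0.3, 0.9, 0]]

```text
clock: 4.25
position: [1.1119, 0.0235, 0.3558]
ee_rot: [0.874, 0.154, 0.456, -0.07]
contact_force: [0.2, 1.1, 0.6]
width: 0.0854
```

>>> play_rows:
  plan:
    - [[0, 0.1, 0.3, 0.9, 0]]

```text
clock: 4.35
position: [1.1242, 0.0222, 0.3626]
ee_rot: [0.882, 0.155, 0.439, -0.067]
contact_force: [0.2, -0.7, -0.4]
width: 0.0855
```

>>> play_rows:
  plan:
    - [[0, 0.15, 0.3, 0.9, 0]]

```text
clock: 4.45
position: [1.1367, 0.021, 0.3687]
ee_rot: [0.89, 0.157, 0.422, -0.064]
contact_force: [0.5, 0.3, -0.3]
width: 0.0853
```

>>> play_rows:
  plan:
    - [[0, 0.2, 0.3, 0.9, 0]]

```text
clock: 4.55
position: [1.1493, 0.0198, 0.3744]
ee_rot: [0.898, 0.158, 0.405, -0.061]
contact_force: [0.6, -0.1, -0.1]
width: 0.0855
```

>>> play_rows:
  plan:
    - [[0, 0.2, 0.3, 0.9, 0]]

```text
clock: 4.65
position: [1.1608, 0.0187, 0.3809]
ee_rot: [0.906, 0.16, 0.388, -0.058]
contact_force: [0.1, 0.1, -0.9]
width: 0.0852
```

>>> play_rows:
  plan:
    - [[0, 0.25, 0.3, 0.9, 0]]

```text
clock: 4.75
position: [1.1721, 0.0175, 0.3882]
ee_rot: [0.913, 0.161, 0.371, -0.055]
contact_force: [-0.1, -0.2, 0.0]
width: 0.0856
```

```bash
python3 st.py
```

```text
4.75 q [-0.065  0.917  0.22   0.07   1.204 -1.299] p [1.172 0.018 0.388] w 0.0856041674954686 F [-0.125 -0.206  0.028]
[[ 0.719  0.22   0.659]
 [ 0.019  0.942 -0.335]
 [-0.695  0.253  0.673]]
```

>>> play_rows:
  plan:
    - [[0, 0.25, 0.3, 0.9, 0]]

```text
clock: 4.85
position: [1.1823, 0.0165, 0.396]
ee_rot: [0.92, 0.162, 0.354, -0.052]
contact_force: [-0.1, -0.7, -0.6]
width: 0.0855
```

>>> play_rows:
  plan:
    - [[0, 0.3, 0.3, 0.9, 0]]

```text
clock: 4.95
position: [1.1924, 0.0154, 0.4042]
ee_rot: [0.926, 0.163, 0.337, -0.049]
contact_force: [0.8, 0.5, 0.1]
width: 0.0855
```

>>> play_rows:
  plan:
    - [[0, 0.35, 0.3, 0.9, 0]]

```text
clock: 5.05
position: [1.2025, 0.0145, 0.4118]
ee_rot: [0.932, 0.165, 0.32, -0.047]
contact_force: [-0.4, -0.5, 0.5]
width: 0.0854
```

>>> play_rows:
  plan:
    - [[0, 0.4, 0.3, 0.9, 0]]

```text
clock: 5.15
position: [1.2125, 0.0137, 0.4188]
ee_rot: [0.938, 0.166, 0.302, -0.044]
contact_force: [0.7, 0.1, -0.4]
width: 0.0852
```

>>> play_rows:
  plan:
    - [[0, 0.4, 0.3, 0.9, 0]]

```text
clock: 5.25
position: [1.2213, 0.0127, 0.4266]
ee_rot: [0.943, 0.166, 0.286, -0.041]
contact_force: [0.7, -0.1, -0.2]
width: 0.0854
```

>>> play_rows:
  plan:
    - [[0, 0.45, 0.3, 0.9, 0]]

```text
clock: 5.35
position: [1.2296, 0.0118, 0.4352]
ee_rot: [0.948, 0.167, 0.269, -0.038]
contact_force: [-0.3, 0.2, 0.4]
width: 0.0855
```

>>> play_rows:
  plan:
    - [[0, 0.5, 0.3, 0.9, 0]]

```text
clock: 5.45
position: [1.2378, 0.0111, 0.4431]
ee_rot: [0.952, 0.168, 0.252, -0.035]
contact_force: [0.5, 0.4, -0.6]
width: 0.0855
```

>>> play_rows:
  plan:
    - [[0, 0.5, 0.3, 0.9, 0]]

```text
clock: 5.55
position: [1.2449, 0.0103, 0.4516]
ee_rot: [0.956, 0.169, 0.236, -0.033]
contact_force: [-0.8, -0.1, 0.1]
width: 0.0855
```

```bash
python3 st.py
```

```text
5.55 q [-0.071  0.941  0.221  0.103  0.894 -1.323] p [1.245 0.01  0.452] w 0.08548861835678466 F [-0.818 -0.057  0.121]
[[ 0.887  0.142  0.44 ]
 [ 0.017  0.941 -0.338]
 [-0.462  0.308  0.832]]
```

```bash
cat > kin.py <<'E'
from h import *
from scipy.optimize import least_squares
X=[([1.117,.2766,1.506,0,1.3607,-.121],(.18766,.54303,.2305)),([-.011,.1,1.381,-.001,1.661,-1.248],(.488,.064,.3764)),([-.016,.887,.22,.002,1.993,-1.252],(.9078,.0561,.305)),
([-.025,.903,.22,.006,1.931,-1.26],(.9335,.0484,.2913)),([-.03,.917,.22,.012,1.847,-1.264],(.9662,.0442,.2819)),([-.042,.904,.22,.025,1.716,-1.272],(1.0111,.0362,.3058)),([-.055,.903,.221,.045,1.486,-1.284],(1.0882,.0263,.3407)),([-.065,.917,.22,.07,1.204,-1.299],(1.1721,.0175,.3882)),([-.071,.941,.221,.103,.894,-1.323],(1.2449,.0103,.4516))]
RY=lambda a:Rn.from_euler('y',a).as_matrix(); RZ=lambda a:Rn.from_euler('z',a).as_matrix()
def fk(q,k,s4=1,s6=1):
    h,a1,b,L2,L3,e3,Lt=k
    R=RZ(q[0]); p=np.array([0,0,h])+R@[a1,b,0]
    R=R@RY(q[1]); p=p+R@[0,0,L2]
    R=R@RY(q[2]); p=p+R@[e3,0,L3]
    R=R@RZ(s4*q[3])@RY(q[4]); p=p+R@[0,0,Lt]
    R=R@RZ(s6*q[5])
    return p,R   # tool x = R z
def fit(s4):
    return least_squares(lambda k:np.concatenate([fk(q,k,s4)[0]-p for q,p in X]),[.3,0,.06,.45,.45,0,.2])
r=min((fit(s) for s in(1,-1)),key=lambda r:r.cost)
if __name__=='__main__':
    for s in (1,-1):
        r=fit(s);print(s,r.x.round(4),np.abs(r.fun).max())
E
python3 kin.py
python3 - <<'E'
import sys; sys.path.insert(0,'.')
from kin import *
s=manip.get_state()
for s4 in(1,-1):
  for s6 in(1,-1):
    k=fit(s4).x; p,R=fk(s['qpos'],k,s4,s6); print(s4,s6,(R.T@Rq(s['ee_rot'])).round(3).tolist())
E
```

```text
1 [ 1.365e-01 -3.000e-04  6.960e-02  6.299e-01  4.212e-01  6.010e-02
  3.647e-01] 0.0007665837906541406
-1 [ 0.1298 -0.0036  0.0883  0.6326  0.4243  0.0615  0.3589] 0.03875308281088258
1 1 [[-0.0, -1.0, -0.0], [-0.0, -0.0, -1.0], [1.0, -0.0, -0.0]]
1 -1 [[0.0, 0.88, -0.476], [0.0, 0.476, 0.88], [1.0, -0.0, -0.0]]
-1 1 [[-0.157, -0.98, 0.125], [0.029, -0.131, -0.991], [0.987, -0.152, 0.049]]
-1 -1 [[0.152, 0.8, -0.581], [0.049, 0.581, 0.812], [0.987, -0.152, 0.049]]
```

```bash
cat > ik.py <<'E'
from kin import *
k=fit(1).x
C=np.array([[0,-1,0],[0,0,-1],[1,0,0.]])
lo=np.array([-2.89,-.75,.22,-1.18,.11,-2.7]);hi=np.array([2.89,2.08,2.7,4.32,2.71,2.7])
def fkt(q):
    p,R=fk(q,k); return p,R@C
def ik(p,R,q0=None,n=30):
    best=[]
    rng=np.random.default_rng(0)
    st=[q0] if q0 is not None else []
    st+= [rng.uniform(lo,hi) for _ in range(n)]
    for q in st:
        r=least_squares(lambda q:np.r_[(fkt(q)[0]-p)*5,Rn.from_matrix(fkt(q)[1].T@R).as_rotvec()],np.clip(q,lo+1e-6,hi-1e-6),bounds=(lo,hi),max_nfev=100)
        if r.cost<1e-8 and not any(np.abs(r.x-b).max()<.02 for b in best): best.append(r.x)
        if q0 is not None and best: break
    return best
def tool(alpha,psi,roll=0):
    a,b=np.radians([alpha,psi])
    x=np.array([np.sin(a)*np.cos(b),np.sin(a)*np.sin(b),-np.cos(a)])
    y=np.array([-np.sin(b),np.cos(b),0]); z=np.cross(x,y)
    return np.c_[x,y,z]@Rn.from_euler('x',roll,degrees=True).as_matrix()
TUBE=np.array([.5225,-.209,.132])
GL=np.array([.507,.2005,.051])
E
cat > t1.py <<'E'
from ik import *
np.set_printoptions(precision=2,suppress=True)
for al,ps in [(62.5,1),(62.5,-10),(62.5,-22),(62.5,-40),(55,1),(50,1),(50,-20)]:
    R=tool(al,ps); p=TUBE+.019*R[:,0]
    for dz in (0,.1):
        for rr in(0,180):
            R=tool(al,ps,rr); print(al,ps,dz,rr,ik(p+[0,0,dz],R))
E
python3 t1.py
```

```text
62.5 1 0 0 [array([-1.01,  0.41,  2.48,  1.98,  0.98,  1.83])]
62.5 1 0 180 [array([-1.01,  0.41,  2.48,  1.98,  0.98, -1.31])]
62.5 1 0.1 0 [array([-1.01,  0.13,  2.34,  1.67,  0.87,  2.33])]
62.5 1 0.1 180 [array([-1.01,  0.13,  2.34,  1.67,  0.87, -0.81])]
62.5 -10 0 0 [array([-0.88,  0.4 ,  2.56,  2.37,  0.96,  1.71])]
62.5 -10 0 180 [array([-0.88,  0.4 ,  2.56,  2.37,  0.96, -1.43])]
62.5 -10 0.1 0 [array([-0.88,  0.09,  2.41,  2.  ,  0.68,  2.24])]
62.5 -10 0.1 180 [array([-0.88,  0.09,  2.41,  2.  ,  0.68, -0.91])]
62.5 -22 0 0 [array([-0.65,  0.4 ,  2.6 ,  2.85,  0.95,  1.62])]
62.5 -22 0 180 [array([-0.65,  0.4 ,  2.6 ,  2.85,  0.95, -1.52])]
62.5 -22 0.1 0 [array([-0.65,  0.07,  2.43,  2.62,  0.49,  1.91])]
62.5 -22 0.1 180 [array([-0.65,  0.07,  2.43,  2.62,  0.49, -1.23])]
62.5 -40 0 0 [array([-0.29,  0.4 ,  2.52,  3.62,  0.89,  1.46])]
62.5 -40 0 180 [array([-0.29,  0.4 ,  2.52,  3.62,  0.89, -1.68])]
62.5 -40 0.1 0 [array([-0.29,  0.11,  2.37,  3.92,  0.53,  1.07])]
62.5 -40 0.1 180 [array([-0.29,  0.11,  2.37,  3.92,  0.53, -2.07])]
55 1 0 0 [array([-0.95,  0.31,  2.4 ,  1.83,  0.77,  2.09])]
55 1 0 180 [array([-0.95,  0.31,  2.4 ,  1.83,  0.77, -1.05])]
55 1 0.1 0 [array([-0.95,  0.08,  2.25,  1.43,  0.75,  2.64])]
55 1 0.1 180 [array([-0.95,  0.08,  2.25,  1.43,  0.75, -0.5 ])]
50 1 0 0 [array([-0.9 ,  0.26,  2.34,  1.68,  0.66,  2.31])]
50 1 0 180 [array([-0.9 ,  0.26,  2.34,  1.68,  0.66, -0.83])]
50 1 0.1 0 []
50 1 0.1 180 [array([-0.9 ,  0.06,  2.19,  1.24,  0.7 , -0.28])]
50 -20 0 0 [array([-0.64,  0.22,  2.41,  2.54,  0.41,  1.94])]
50 -20 0 180 [array([-0.64,  0.22,  2.41,  2.54,  0.41, -1.2 ])]
50 -20 0.1 0 []
50 -20 0.1 180 [array([-0.64,  0.  ,  2.25,  1.41,  0.23, -0.02])]
```

```bash
cat > t2.py <<'E'
from ik import *
np.set_printoptions(precision=3,suppress=True)
s=manip.get_state(); q=np.array(s['qpos']); R0=Rq(s['ee_rot']); p0=np.array(s['position'])
print(fkt(q)[0]-p0)
r0=np.degrees(np.arctan2(-R0[2,1],R0[2,2])); print('roll to level jaws',r0)
Rg=R0@Rn.from_euler('x',r0,degrees=True).as_matrix(); print(Rg)
g=TUBE+.019*Rg[:,0]
def path(q,p1,R1,p2,R2,name,step=.02):
    d=Rn.from_matrix(R1.T@R2).as_rotvec(); n=int(max(np.linalg.norm(p2-p1)/step,np.linalg.norm(d)/.06,1))+1
    mx=0;m5=9
    for i in range(1,n+1):
        t=i/n; b=ik(p1+(p2-p1)*t,R1@Rn.from_rotvec(d*t).as_matrix(),q,0)
        if not b: print(name,'FAIL at',t,p1+(p2-p1)*t,q); return q
        mx=max(mx,np.abs(b[0]-q).max()); q=b[0]
    print(name,'ok',q,'maxdq/step',mx,'n',n); return q
if __name__=='__main__':
    ab=g+[0,0,.1]
    q1=path(q,p0,R0,ab,Rg,'to above')
    mid=np.array([.8,-.15,.4]); qm=path(q,p0,R0,mid,Rg,'to mid'); q1=path(qm,mid,Rg,ab,Rg,'mid-above')
    if 1:
        q2=path(q1,ab,Rg,g,Rg,'down'); q3=path(q2,g,Rg,ab,Rg,'up')
        for sg in(1,-1):
            ph=np.degrees(np.arccos(-(Rg[2,0]**2)/(1-Rg[2,0]**2)))*sg
            Rf=Rg@Rn.from_euler('x',ph,degrees=True).as_matrix()
            u=Rf@Rg.T@[0,0,1]; gf=GL+[0,0,.08]+.06*u+.019*Rf[:,0]
            print(sg,ph,'u',u,gf)
            q5=path(q3,ab,Rg,gf+[0,0,.1],Rg,'carry'); q4=path(q5,gf+[0,0,.1],Rg,gf+[0,0,.1],Rf,'roll'); path(q4,gf+[0,0,.1],Rf,gf,Rf,'low')
E
python3 t2.py
```

```text
[0. 0. 0.]
roll to level jaws -20.29438707875488
[[ 0.887 -0.019  0.462]
 [ 0.017  1.     0.009]
 [-0.462 -0.     0.887]]
to above FAIL at 0.48717948717948717 [ 0.901 -0.096  0.34 ] [-0.277  0.372  1.569  1.124  0.291 -2.627]
to mid FAIL at 0.9166666666666666 [ 0.837 -0.137  0.404] [-0.377  0.25   1.594  0.992  0.422 -2.667]
mid-above FAIL at 0.058823529411764705 [ 0.785 -0.153  0.39 ] [-0.377  0.25   1.594  0.992  0.422 -2.667]
down FAIL at 0.16666666666666666 [ 0.539 -0.209  0.207] [-0.377  0.25   1.594  0.992  0.422 -2.667]
up FAIL at 0.16666666666666666 [ 0.539 -0.209  0.14 ] [-0.377  0.25   1.594  0.992  0.422 -2.667]
1 105.77198126335448 u [-0.505 -0.863 -0.   ] [0.494 0.149 0.122]
carry FAIL at 0.05263157894736842 [ 0.537 -0.19   0.223] [-0.377  0.25   1.594  0.992  0.422 -2.667]
roll FAIL at 0.03225806451612903 [0.494 0.149 0.222] [-0.377  0.25   1.594  0.992  0.422 -2.667]
low FAIL at 0.16666666666666666 [0.494 0.149 0.206] [-0.377  0.25   1.594  0.992  0.422 -2.667]
-1 -105.77198126335448 u [-0.538  0.843 -0.   ] [0.492 0.251 0.122]
carry FAIL at 0.041666666666666664 [ 0.537 -0.19   0.223] [-0.377  0.25   1.594  0.992  0.422 -2.667]
roll FAIL at 0.03225806451612903 [0.492 0.251 0.222] [-0.377  0.25   1.594  0.992  0.422 -2.667]
low FAIL at 0.16666666666666666 [0.492 0.251 0.206] [-0.377  0.25   1.594  0.992  0.422 -2.667]
```

```bash
sed -i "s/^Rg=R0.*/r0+=180\nRg=R0@Rn.from_euler('x',r0,degrees=True).as_matrix(); print(Rg)/" t2.py; sed -i "s/    mid=np.*/    qm=path(q,p0,R0,p0,Rg,'roll');q1=path(qm,p0,Rg,ab,Rg,'to above2')/" t2.py; python3 t2.py
```

```text
[0. 0. 0.]
roll to level jaws -20.29438707875488
[[ 0.887  0.019 -0.462]
 [ 0.017 -1.    -0.009]
 [-0.462  0.    -0.887]]
to above ok [-1.013  0.135  2.343  1.667  0.871 -0.807] maxdq/step 0.14334876535568483 n 47
roll ok [-0.071  0.94   0.221  0.103  0.894  1.464] maxdq/step 0.059306147133298515 n 47
to above2 ok [-1.013  0.135  2.343  1.667  0.871 -0.807] maxdq/step 0.16716714879322556 n 39
down ok [-1.013  0.408  2.481  1.974  0.975 -1.309] maxdq/step 0.08459950955839313 n 6
up ok [-1.013  0.135  2.343  1.667  0.871 -0.807] maxdq/step 0.08459950956001139 n 6
1 105.77198126335449 u [-0.505 -0.863 -0.   ] [0.494 0.149 0.122]
carry ok [ 0.379  0.018  2.492  3.809  0.53  -1.995] maxdq/step 0.20873011858497215 n 19
roll ok [ 0.379  0.018  2.492  3.809  0.53  -0.149] maxdq/step 0.05955062442156245 n 31
low ok [0.379 0.409 2.683 3.512 1.044 0.255] maxdq/step 0.10392438860636444 n 6
-1 -105.77198126335449 u [-0.538  0.843 -0.   ] [0.492 0.251 0.122]
carry ok [ 0.733  0.128  2.358  4.307  0.684 -2.255] maxdq/step 0.20612230081408933 n 24
roll FAIL at 0.25806451612903225 [0.492 0.251 0.222] [ 0.733  0.128  2.358  4.307  0.684 -2.672]
low FAIL at 0.16666666666666666 [0.492 0.251 0.206] [ 0.733  0.128  2.358  4.307  0.684 -2.672]
```

```bash
cat > sh.py <<'E'
import sys
from t2 import *
print('above shift',R0.T@(g+[0,0,.1]-p0)*1000,'grasp',R0.T@(g-p0)*1000,'up dir',R0.T@[0,0,1], 'pos err to grasp',(g-p0)*1000)
E
python3 sh.py
```

```text
[0. 0. 0.]
roll to level jaws -20.29438707875488
[[ 0.887  0.019 -0.462]
 [ 0.017 -1.    -0.009]
 [-0.462  0.    -0.887]]
above shift [-523.66  -376.574 -426.404] grasp [-477.43  -407.329 -509.572] up dir [-0.462  0.308  0.832] pos err to grasp [-705.522 -218.945 -328.362]
```

>>> play_rows:
  plan:
    - [[0.3, -0.03, -0.02, -0.02, 8], [0.3, -0.05, -0.04, -0.04, 16], [0.4, -0.08, -0.06, -0.07, 24], [0.4, -0.11, -0.08, -0.09, 32], [0.4, -0.13, -0.1, -0.11, 40], [0.4, -0.16, -0.12, -0.13, 48], [0.4, -0.18, -0.13, -0.15, 56], [0.4, -0.21, -0.15, -0.17, 64], [0.4, -0.24, -0.17, -0.19, 72], [0.4, -0.26, -0.19, -0.21, 80], [0.4, -0.29, -0.21, -0.23, 88], [0.4, -0.31, -0.23, -0.26, 96]]

```text
clock: 6.75
position: [0.8222, -0.1246, 0.3128]
ee_rot: [0.514, 0.825, 0.13, -0.195]
contact_force: [0.2, 0.8, -0.6]
width: 0.0512
```

```bash
python3 st.py; python3 t2.py; python3 sh.py | tail -1
```

```text
6.75 q [-0.391  0.282  1.812  1.609  0.36  -1.345] p [ 0.822 -0.125  0.313] w 0.05123919217569341 F [ 0.212  0.764 -0.574]
[[ 0.89   0.416 -0.188]
 [ 0.015 -0.438 -0.899]
 [-0.456  0.797 -0.396]]
[0. 0. 0.]
roll to level jaws -116.38755180584444
[[ 0.89   0.017 -0.456]
 [ 0.015 -1.    -0.008]
 [-0.456  0.    -0.89 ]]
to above ok [-1.015  0.138  2.349  1.682  0.876 -0.824] maxdq/step 0.049716077187291874 n 19
roll ok [-0.391  0.282  1.812  1.609  0.361 -0.235] maxdq/step 0.058434035065387246 n 19
to above2 ok [-1.015  0.138  2.349  1.682  0.876 -0.824] maxdq/step 0.06445201718721472 n 16
down ok [-1.015  0.415  2.487  1.985  0.987 -1.324] maxdq/step 0.08443384117722708 n 6
up ok [-1.015  0.138  2.349  1.682  0.876 -0.824] maxdq/step 0.08443384117922736 n 6
1 105.20818935496511 u [-0.498 -0.867  0.   ] [0.494 0.149 0.122]
carry ok [ 0.383  0.024  2.497  3.802  0.547 -1.983] maxdq/step 0.20308370893076422 n 19
roll ok [ 0.383  0.024  2.497  3.802  0.547 -0.147] maxdq/step 0.059233203781084764 n 31
low ok [0.383 0.42  2.688 3.515 1.066 0.252] maxdq/step 0.10476291436694107 n 6
-1 -105.20818935496511 u [-0.526  0.85   0.   ] [0.492 0.252 0.122]
carry ok [ 0.738  0.134  2.36   4.298  0.697 -2.24 ] maxdq/step 0.20046162031961146 n 24
roll FAIL at 0.25806451612903225 [0.492 0.252 0.222] [ 0.738  0.134  2.36   4.298  0.697 -2.655]
low FAIL at 0.16666666666666666 [0.492 0.252 0.206] [ 0.738  0.134  2.36   4.298  0.697 -2.655]
above shift [-212.065 -152.044  164.172] grasp [-166.479 -231.775  203.729] up dir [-0.456  0.797 -0.396] pos err to grasp [-282.749  -84.171 -189.496]
```

>>> play_rows:
  plan:
    - [[0.4, -0.03, -0.02, 0.02, 8], [0.4, -0.06, -0.04, 0.05, 16], [0.4, -0.08, -0.06, 0.06, 24], [0.4, -0.11, -0.08, 0.08, 32], [0.4, -0.13, -0.09, 0.1, 40], [0.4, -0.16, -0.11, 0.12, 48], [0.4, -0.185, -0.13, 0.145, 56], [0.4, -0.212, -0.152, 0.164, 63.6], [0.4, -0.212, -0.152, 0.164, 63.6], [0.4, -0.212, -0.152, 0.164, 63.6]]

```text
clock: 7.75
position: [0.5394, -0.2104, 0.2248]
ee_rot: [0.003, 0.972, 0.006, -0.234]
contact_force: [0.2, -0.6, 0.4]
width: 0.051
```

```bash
python3 st.py; python3 sh.py | tail -1
python3 - <<'E'
from h import *
s,im,d,p=snap('wrist','wrist1'); s,im,d,p=snap('scene','scene1'); 
cv2.imwrite('pics/scene1c.png',cv2.resize(im[120:280,230:420,::-1],None,fx=4,fy=3.7))
E
```

```text
7.75 q [-1.016  0.137  2.347  1.684  0.875 -0.825] p [ 0.539 -0.21   0.225] w 0.05100783185322133 F [ 0.197 -0.551  0.438]
[[ 0.891  0.014 -0.454]
 [ 0.011 -1.    -0.009]
 [-0.454  0.003 -0.891]]
above shift [ 0.705 -1.606  1.19 ] grasp [46.144 -1.935 90.269] up dir [-0.454  0.003 -0.891] pos err to grasp [   0.064    1.603 -101.385]
```

View pics/wrist1.png

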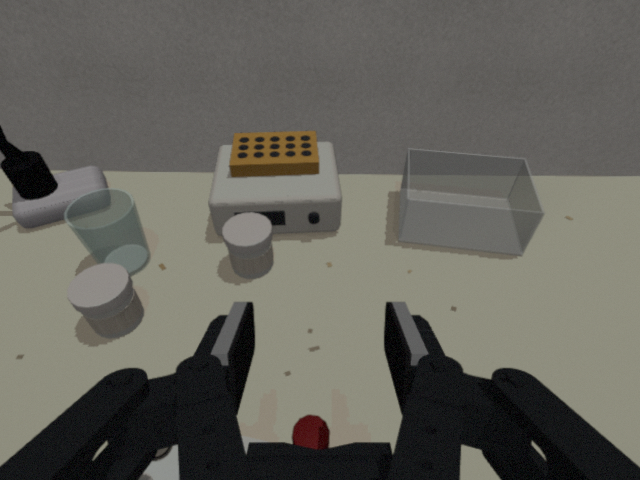

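View pics/scene1c.png

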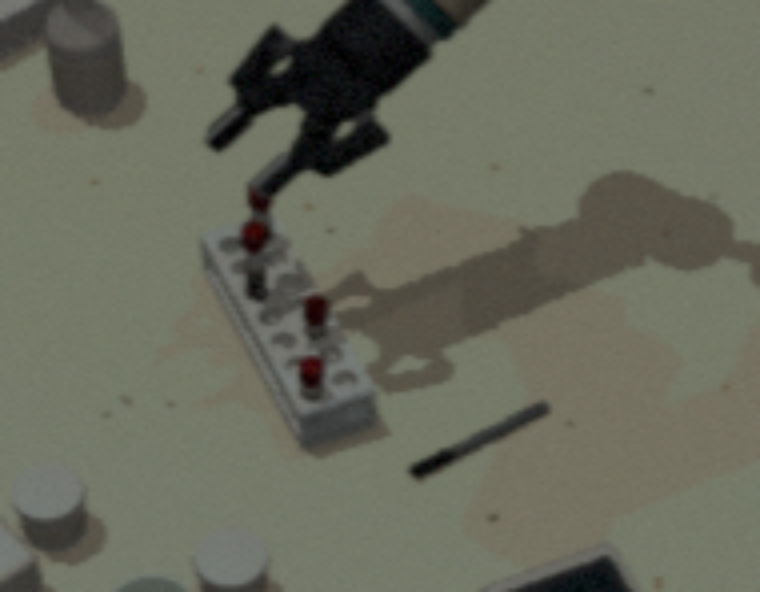

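```bash
python3 - <<'E'
from h import *
z=np.load('wrist1.npz'); im,d=z['im'],z['d']; s=dict(position=z['pos'],ee_rot=z['q'])
hsv=cv2.cvtColor(im,cv2.COLOR_RGB2HSV)
m=(((hsv[...,0]<8)|(hsv[...,0]>170))&(hsv[...,1]>130)&(hsv[...,2]>50)); m[:400]=0
P=cloud('wrist',d,s)[m]; v,u=np.nonzero(m); print(u.min(),u.max(),v.min(),v.max())
print('cap',P.min(0),P.max(0),np.median(P,0)); print(onplane('wrist',[((u.min()+u.max())/2,v.min())],.143,s))
K,D,A,c=cam('wrist',s); print('cam',c)
E
```

```text
293 328 415 448
cap [ 0.44829213 -0.21328047  0.14158577] [ 0.53259458 -0.19513993  0.36126524] [ 0.52397437 -0.20350944  0.14387161]
[[ 0.53296546 -0.20391644  0.143     ]]
cam [ 0.44829213 -0.20921284  0.36126524]
```

>>> play_rows:
  plan:
    - [[0.4, 0.018, -0.003, 0.036, 0], [0.4, 0.032, -0.003, 0.062, 0], [0.4, 0.042, -0.003, 0.082, 0], [0.4, 0.046, -0.003, 0.09, 0], [0.4, 0.046, -0.003, 0.09, 0], [0.4, 0.046, -0.003, 0.09, 0]]

```text
clock: 8.45
position: [0.5418, -0.206, 0.1245]
ee_rot: [0.005, 0.972, 0.009, -0.233]
contact_force: [0.4, 0.5, 0.9]
width: 0.051
```

```bash
python3 st.py; python3 sh.py | tail -1
python3 - <<'E'
from h import *
s,im,d,p=snap('wrist','wrist2'); s,im,d,p=snap('scene','scene2'); 
cv2.imwrite('pics/scene2c.png',cv2.resize(im[130:250,250:380,::-1],None,fx=5,fy=5))
E
```

```text
8.45 q [-1.004  0.415  2.487  1.996  0.988 -1.332] p [ 0.542 -0.206  0.124] w 0.05096869986047941 F [0.396 0.46  0.948]
[[ 0.891  0.02  -0.453]
 [ 0.016 -1.    -0.014]
 [-0.453  0.005 -0.892]]
above shift [-46.926   3.186 -87.121] grasp [-1.63   2.691  2.03 ] up dir [-0.453  0.005 -0.892] pos err to grasp [-2.318 -2.743 -1.059]
```

View pics/wrist2.png

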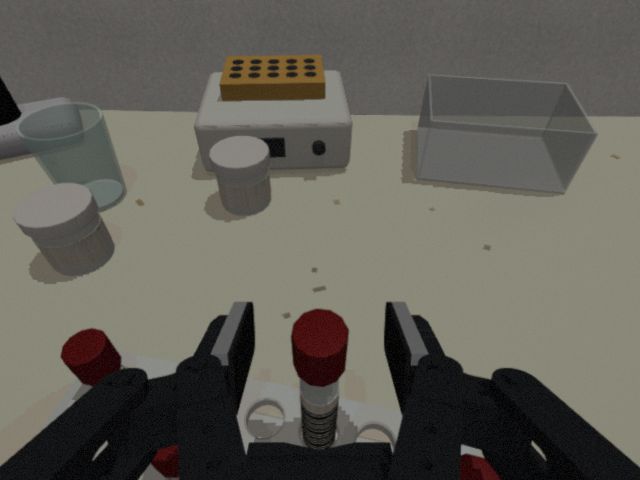

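View pics/scene2c.png

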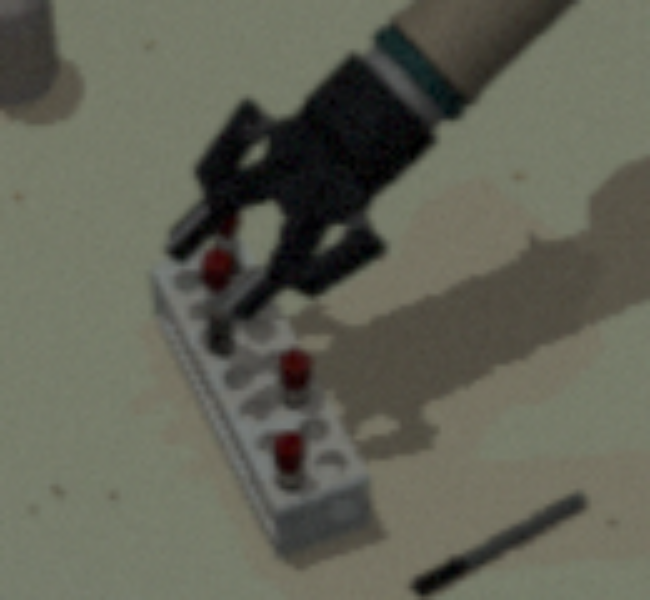

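>>> play_rows:
  plan:
    - [[0.9, 0, 0, 0, 0], [0.9, 0, 0, 0, 0], [0.9, 0, 0, 0, 0], [0.9, 0, 0, 0, 0], [0.9, 0, 0, 0, 0], [0.9, 0, 0, 0, 0]]
  grip_force: 60

```text
clock: 9.15
position: [0.5418, -0.2065, 0.1261]
ee_rot: [0.005, 0.973, 0.009, -0.231]
contact_force: [-0.3, 0.4, 4.9]
width: 0.0184
```

```bash
python3 st.py; python3 sh.py | tail -1
```

```text
9.15 q [-1.006  0.413  2.488  1.997  0.99  -1.332] p [ 0.542 -0.206  0.126] w 0.01838217325443218 F [-0.273  0.372  4.93 ]
[[ 0.893  0.019 -0.45 ]
 [ 0.014 -1.    -0.015]
 [-0.45   0.007 -0.893]]
above shift [-45.994   2.855 -85.855] grasp [-0.972  2.195  3.435] up dir [-0.45   0.007 -0.893] pos err to grasp [-2.372 -2.258 -2.615]
```

>>> play_rows:
  plan:
    - [[0.9, -0.009, 0, -0.018, 0], [0.9, -0.018, 0, -0.036, 0], [0.9, -0.027, 0, -0.054, 0], [0.9, -0.036, 0, -0.072, 0], [0.9, -0.045, 0.001, -0.09, 0], [0.9, -0.045, 0.001, -0.09, 0], [0.9, -0.045, 0.001, -0.09, 0], [0.9, -0.045, 0.001, -0.09, 0]]

```text
clock: 9.95
position: [0.5416, -0.2065, 0.225]
ee_rot: [0.005, 0.973, 0.009, -0.233]
contact_force: [-0.4, -0.0, -0.7]
width: 0.018
```

```bash
python3 st.py
python3 - <<'E'
from h import *
s,im,d,p=snap('wrist','wrist3'); s,im,d,p=snap('scene','scene3'); 
cv2.imwrite('pics/scene3c.png',cv2.resize(im[110:250,240:390,::-1],None,fx=4,fy=4))
E
```

```text
9.95 q [-1.005  0.137  2.349  1.693  0.873 -0.831] p [ 0.542 -0.206  0.225] w 0.01801811048114488 F [-0.403 -0.037 -0.734]
[[ 0.892  0.019 -0.452]
 [ 0.015 -1.    -0.013]
 [-0.452  0.005 -0.892]]
```

View pics/wrist3.png

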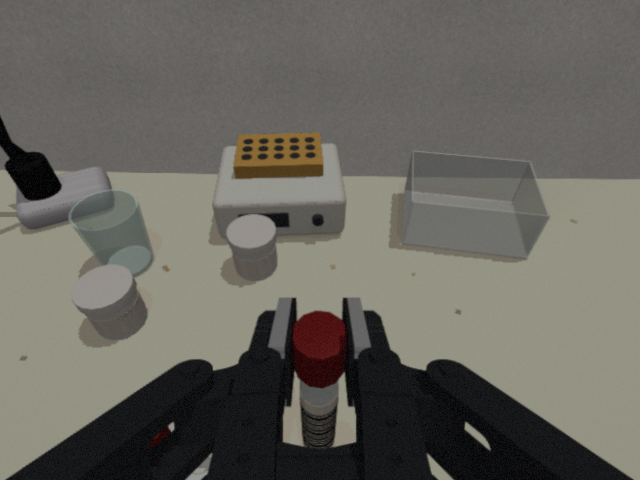

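View pics/scene3c.png

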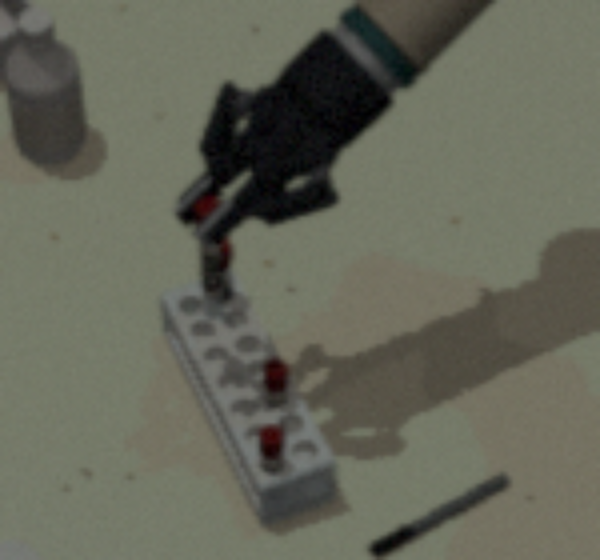

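```bash
cat > t3.py <<'E'
from t2 import *
Rg=R0
best=min(np.arange(60,150,.5),key=lambda a:abs((Rg@Rn.from_euler('x',a,degrees=True).as_matrix()@Rg.T)[2,2]))
Rf=Rg@Rn.from_euler('x',best,degrees=True).as_matrix(); u=Rf@Rg.T@[0,0,1]; gf=GL+[0,0,.08]+.06*u+.019*Rf[:,0]
print('phi',best,'u',u,'gf',gf)
hi_=np.array([gf[0],gf[1],.25]); up=p0+[0,0,.03]
q1=path(q,p0,R0,up,R0,'up');q2=path(q1,up,R0,hi_,R0,'carry');q3=path(q2,hi_,R0,hi_,Rf,'roll');q4=path(q3,hi_,Rf,gf,Rf,'low')
print('shift up',R0.T@(up-p0)*1000,'to hi',R0.T@(hi_-p0)*1000)
E
python3 t3.py
```

```text
[ 0.  0. -0.]
roll to level jaws -179.72906281078045
[[ 0.892  0.017 -0.452]
 [ 0.015 -1.    -0.008]
 [-0.452  0.    -0.892]]
phi 105.0 u [-0.493 -0.87  -0.002] gf [0.494 0.149 0.122]
up ok [-1.006  0.073  2.301  1.597  0.866 -0.683] maxdq/step 0.07445699895986757 n 2
carry ok [ 0.383 -0.048  2.446  3.946  0.459 -2.154] maxdq/step 0.28905735193059856 n 18
roll ok [ 0.383 -0.048  2.446  3.946  0.459 -0.321] maxdq/step 0.05911599079354657 n 31
low ok [0.383 0.428 2.691 3.512 1.081 0.248] maxdq/step 0.12179013726130586 n 7
shift up [-13.562   0.127 -26.759] to hi [ -48.261 -355.796   -5.185]
```

>>> play_rows:
  plan:
    - [[0.9, -0.014, 0, -0.027, 0], [0.9, -0.016, -0.02, -0.026, 0], [0.9, -0.018, -0.05, -0.024, 0], [0.9, -0.02, -0.08, -0.022, 0], [0.9, -0.023, -0.11, -0.02, 0], [0.9, -0.026, -0.135, -0.018, 0], [0.9, -0.028, -0.16, -0.017, 0], [0.9, -0.03, -0.18, -0.016, 0], [0.9, -0.032, -0.2, -0.015, 0], [0.9, -0.034, -0.22, -0.013, 0], [0.9, -0.036, -0.24, -0.012, 0], [0.9, -0.036, -0.24, -0.012, 0]]

```text
clock: 11.25
position: [0.5092, 0.0362, 0.2492]
ee_rot: [0.004, 0.972, 0.011, -0.234]
contact_force: [0.3, 1.3, -0.7]
width: 0.0183
```

```bash
python3 st.py; python3 t3.py
```

```text
11.25 q [-0.225 -0.115  2.498  2.536  0.392 -1.118] p [0.509 0.036 0.249] w 0.01832227789502767 F [ 0.293  1.269 -0.67 ]
[[ 0.89   0.023 -0.455]
 [ 0.02  -1.    -0.013]
 [-0.455  0.002 -0.89 ]]
[ 0.  0. -0.]
roll to level jaws -179.84865194135475
[[ 0.89   0.022 -0.455]
 [ 0.02  -1.    -0.01 ]
 [-0.455  0.    -0.89 ]]
phi 105.0 u [-0.491 -0.871  0.002] gf [0.494 0.149 0.122]
up ok [-0.226 -0.188  2.434  2.271  0.29  -0.839] maxdq/step 0.15441440303117093 n 2
carry ok [ 0.374 -0.052  2.445  3.933  0.446 -2.148] maxdq/step 0.3908599732775211 n 6
roll ok [ 0.374 -0.052  2.445  3.933  0.446 -0.316] maxdq/step 0.059115990793533246 n 31
low ok [0.374 0.422 2.691 3.499 1.071 0.248] maxdq/step 0.12261346147273894 n 7
shift up [-13.652   0.071 -26.713] to hi [ -11.301 -112.727    4.579]
```

Continue across and begin the roll.

>>> play_rows:
  plan:
    - [[0.9, 0, -0.015, 0, 0], [0.9, -0.002, -0.03, 0.001, 0], [0.9, -0.004, -0.045, 0.001, 0], [0.9, -0.005, -0.06, 0.002, 0], [0.9, -0.007, -0.075, 0.003, 0], [0.9, -0.009, -0.09, 0.004, 0], [0.9, -0.01, -0.105, 0.004, 0], [0.9, -0.011, -0.113, 0.005, 5], [0.9, -0.011, -0.113, 0.005, 12], [0.9, -0.011, -0.113, 0.005, 20], [0.9, -0.011, -0.113, 0.005, 28], [0.9, -0.011, -0.113, 0.005, 36]]

```text
clock: 12.45
position: [0.4951, 0.1478, 0.2487]
ee_rot: [-0.299, 0.925, -0.063, -0.226]
contact_force: [0.7, -0.3, -0.1]
width: 0.0185
```

>>> play_rows:
  plan:
    - [[0.9, 0, 0, 0, 8], [0.9, 0, 0, 0, 16], [0.9, 0, 0, 0, 24], [0.9, 0, 0, 0, 32], [0.9, 0, 0, 0, 40], [0.9, 0, 0, 0, 48], [0.9, 0, 0, 0, 56], [0.9, 0, 0, 0, 62], [0.9, 0, 0, 0, 66], [0.9, 0, 0, 0, 68], [0.9, 0, 0, 0, 68]]

```text
clock: 13.55
position: [0.4956, 0.1467, 0.2481]
ee_rot: [0.765, -0.6, 0.18, 0.151]
contact_force: [0.1, 0.3, -0.1]
width: 0.0182
```

```bash
python3 st.py
python3 - <<'E'
from h import *
s,im,d,p=snap('wrist','wrist4'); s,im,d,p=snap('top','top4'); 
cv2.imwrite('pics/top4c.png',cv2.resize(im[180:330,190:390,::-1],None,fx=4,fy=4))
s,im,d,p=snap('scene','scene4'); 
cv2.imwrite('pics/scene4c.png',cv2.resize(im[200:350,300:500,::-1],None,fx=4,fy=4))
E
```

```text
13.55 q [ 0.37  -0.046  2.446  3.927  0.449 -0.321] p [0.496 0.147 0.248] w 0.018185098866374004 F [ 0.051  0.293 -0.112]
[[ 0.889 -0.447  0.094]
 [ 0.016  0.235  0.972]
 [-0.457 -0.863  0.216]]
```

View pics/wrist4.png

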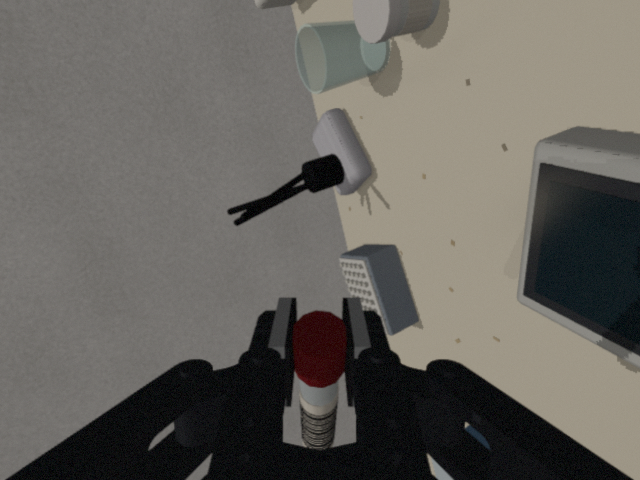

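View pics/top4c.png

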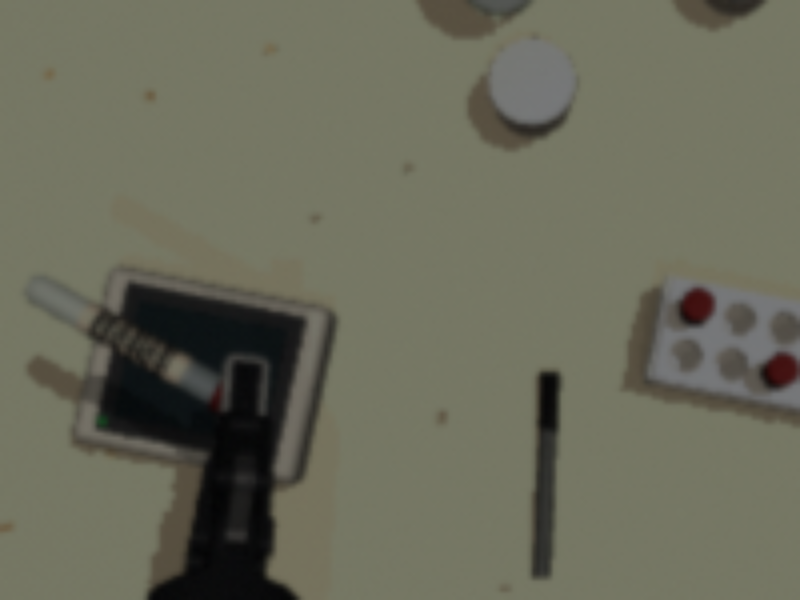

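View pics/scene4c.png

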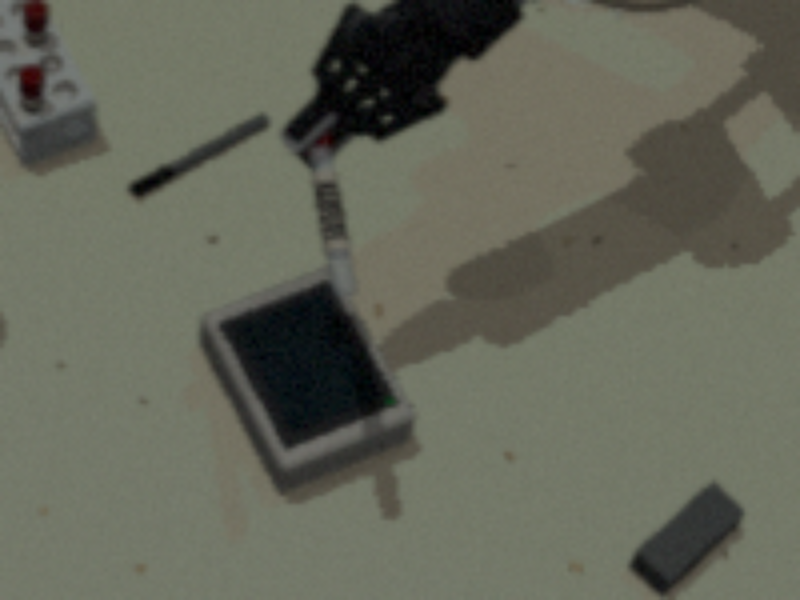

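```bash
cat > meas.py <<'E'
from t2 import *
def tubefit(n,f,zlo):
    z=np.load(f); P=cloud(n,z['d']).reshape(-1,3)
    gp=p0-.019*R0[:,0]
    m=(P[:,2]>zlo)&(P[:,2]<gp[2]+.04)&(P[:,1]>gp[1]+.02)&(P[:,1]<.33)&(np.abs(P[:,0]-.52)<.1)
    Q=P[m]; c=np.median(Q,0); Q=Q[np.linalg.norm(Q-c,axis=1)<.12]
    w=np.linalg.svd(Q-Q.mean(0))[2][0]; w*=np.sign(w[1]); t=(Q-gp)@w
    print(n,len(Q),'dir',w,'tilt',np.degrees(np.arcsin(w[2])),'c',Q.mean(0),'extent',t.min(),t.max(),'perp',np.linalg.norm((Q.mean(0)-gp)-w*((Q.mean(0)-gp)@w)))
    print('  label est',gp+.06*w, 'rel glass',gp+.06*w-GL, 'gp',gp)
    return w
if __name__=='__main__':
    tag=sys.argv[1]; zlo=float(sys.argv[2])
    tubefit('top','top%s.npz'%tag,zlo); tubefit('scene','scene%s.npz'%tag,zlo)
E
sed -i '1i import sys' meas.py; python3 meas.py 4 0.17
```

```text
[ 0.  0. -0.]
roll to level jaws 75.94091041924138
[[ 0.89   0.019 -0.456]
 [ 0.017 -1.    -0.009]
 [-0.456  0.    -0.89 ]]
top 376 dir [ 0.497  0.867 -0.017] tilt -0.9726088419434658 c [0.513 0.209 0.263] extent 0.02048911085965586 0.12091154759730649 perp 0.007226240729774588
  label est [0.508 0.199 0.256] rel glass [ 0.001 -0.002  0.205] gp [0.479 0.147 0.257]
scene 224 dir [0.699 0.714 0.03 ] tilt 1.7235444577264913 c [0.509 0.209 0.262] extent -0.025775685090110793 0.12069509599948221 perp 0.021578004479288065
  label est [0.52  0.19  0.259] rel glass [ 0.013 -0.011  0.208] gp [0.479 0.147 0.257]
```

```bash
python3 - <<'E'
from t2 import *
for dx,dz in((0,-.12),(.005,-.12),(.01,-.12),(.01,-.115)):
    print(dx,dz,R0.T@[dx,0,dz]*1000); path(q,p0,R0,p0+[dx,0,dz],R0,'low')
E
```

```text
[ 0.  0. -0.]
roll to level jaws 75.94091041924138
[[ 0.89   0.019 -0.456]
 [ 0.017 -1.    -0.009]
 [-0.456  0.    -0.89 ]]
0 -0.12 [ 54.772 103.573 -25.937]
low ok [0.371 0.389 2.677 3.509 1.026 0.215] maxdq/step 0.11494533134153237 n 7
0.005 -0.12 [ 59.22  101.337 -25.473]
low ok [0.362 0.388 2.667 3.502 1.015 0.211] maxdq/step 0.11615952649004349 n 7
0.01 -0.12 [ 63.668  99.101 -25.009]
low ok [0.354 0.387 2.657 3.496 1.005 0.207] maxdq/step 0.11736629012163388 n 7
0.01 -0.115 [ 61.386  94.785 -23.928]
low ok [0.354 0.363 2.648 3.504 0.974 0.194] maxdq/step 0.1300078356947149 n 6
```

>>> play_rows:
  plan:
    - [[0.9, 0.01, 0.017, -0.004, 0], [0.9, 0.02, 0.034, -0.008, 0], [0.9, 0.03, 0.05, -0.012, 0], [0.9, 0.04, 0.067, -0.017, 0], [0.9, 0.05, 0.084, -0.021, 0], [0.9, 0.056, 0.095, -0.024, 0], [0.9, 0.059, 0.101, -0.025, 0], [0.9, 0.059, 0.101, -0.025, 0], [0.9, 0.059, 0.101, -0.025, 0], [0.9, 0.059, 0.101, -0.025, 0]]

```text
clock: 14.7
position: [0.5008, 0.1477, 0.1296]
ee_rot: [0.765, -0.6, 0.179, 0.151]
contact_force: [0.3, -0.3, -0.1]
width: 0.0181
```

```bash
python3 st.py
python3 - <<'E'
from h import *
s,im,d,p=snap('top','top5'); 
cv2.imwrite('pics/top5c.png',cv2.resize(im[180:330,190:450,::-1],None,fx=3,fy=3))
s,im,d,p=snap('scene','scene5'); 
cv2.imwrite('pics/scene5c.png',cv2.resize(im[130:350,260:500,::-1],None,fx=2.7,fy=2.7))
E
python3 meas.py 5 0.09|tail -4; python3 st.py|head -1
```

```text
14.7 q [0.364 0.385 2.665 3.505 1.012 0.209] p [0.501 0.148 0.13 ] w 0.01809061816556238 F [ 0.34  -0.306 -0.132]
[[ 0.89  -0.446  0.092]
 [ 0.017  0.235  0.972]
 [-0.455 -0.864  0.217]]
top 308 dir [ 0.497  0.867 -0.019] tilt -1.0610499627330585 c [0.518 0.209 0.145] extent 0.020190049977005357 0.12093591207745935 perp 0.007366011866062494
  label est [0.514 0.199 0.137] rel glass [ 0.007 -0.001  0.086] gp [0.484 0.147 0.138]
scene 221 dir [0.756 0.652 0.046] tilt 2.652938771469053 c [0.511 0.208 0.143] extent -0.03558907304319463 0.12112809272905344 perp 0.028518936845917484
  label est [0.529 0.186 0.141] rel glass [ 0.022 -0.014  0.09 ] gp [0.484 0.147 0.138]
14.8 q [0.364 0.385 2.665 3.505 1.012 0.209] p [0.501 0.148 0.13 ] w 0.018257527258204207 F [ 0.225  0.83  -0.028]
```

View pics/top5c.png

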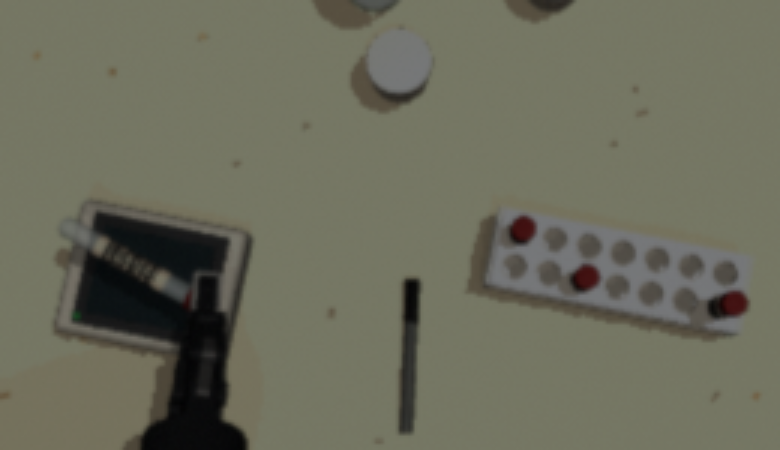

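View pics/scene5c.png

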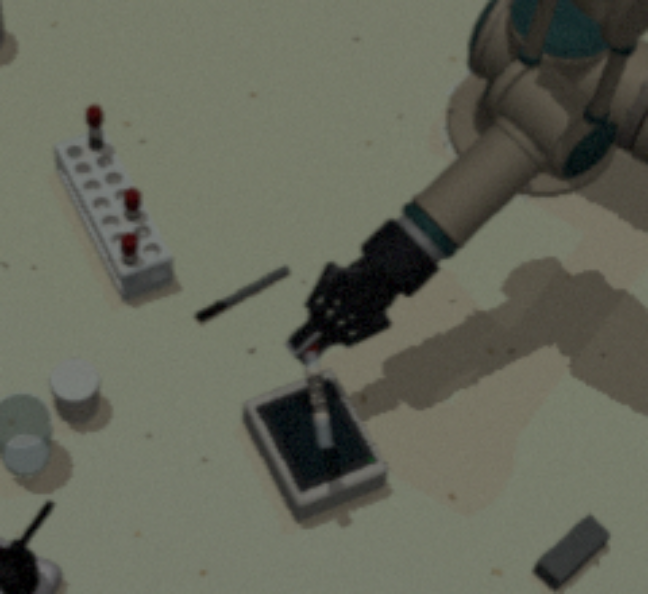

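```bash
python3 -c "
from rig import manip
s=manip.get_state();print(abs(s['qd']).max(),s['width']);print(manip.sign_off())"
```

```text
0.00356433710192414 0.018257527258204207
the job is handed in; nothing more can be done
None
```

The long tube is held by its cap, level, with its label over the reader glass. I handed the job in at 14.8 s and the system reported no verdict.

**How it was done:** The moves can only turn about the tool's own axis, so I first tipped the tool to about 63° from straight down. I did this with repeated short pushes past the arm's reach limit. I then gripped the cap at 60 N, lifted the tube 100 mm straight up, carried it across, rolled it 104° to lie level and lowered it over the glass.

**Last checks:**
- **Position (top camera):** the tube is level within about 1°. The label's middle is about 7 mm sideways of the glass's middle and about 86 mm above it.
- **Grip:** the fingers are 18 mm apart on the 20 mm cap, joint speeds are under 0.004 rad/s, and the force reading is about 1 N or less.
- **Other objects:** in the last pictures the other three tubes stand in the rack and the nearby objects in view look unmoved. I judged this by eye, and the wash bottle was outside the last cropped views.

**Disagreement:** the automatic fit in the scene camera gave a different label position, about 26 mm sideways and 90 mm up. Its points reached back past the cap, most likely onto the gripper, so I went with the top-camera result. The tube's visible end there matches the expected 122 mm from grip to foot.

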